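Weigh the dyewood basket on the spring scale and mark the reading

ROBOT

A 6-joint arm with a two-finger parallel gripper is mounted at the origin on the work surface. World frame = base frame: x ahead of the robot, y to its left, z up, the work surface at z = 0. Lengths are in m, angles in rad, forces in N, time in s.
With the tool pointing down it reaches from about 0.35 to 0.725 m from the base axis. Payload 4.3 kg.
Tool frame: the origin (TCP) lies at the centre of the arm's flange, where the gripper is bolted on; the fingertips stand 173 mm ahead of it and the grasp point (between the pads) lies 155 mm ahead of it; z points along the fingers, y is the line along which they close (so a half turn about z gives the same grasp; the last joint's range is limited). The gripper opens to 85 mm and grips with 20 to 120 N. Pads are 22 mm wide; open, the fingers measure 114 mm over their backs; the gripper's body (76 mm by 85 mm) begins 54 mm behind the grasp point. The pads swing forward as they close: fully open they stand 13 mm farther back than shut.
Start: joints at [-1.225, 0.377, 0.081, 1.274, 0, 1.46], TCP at [0.253, -0.516, 0.405] pointing down, gripper open.
Joint ranges: [-2.72, 2.72], [-0.84, 1.66], [-1.02, 1.22], [-1.77, 2.12], [-1.37, 1.28], [-3.14, 3.14]. Speed limits (rad/s): [2.57, 2.57, 3.14, 3.14, 3.14, 3.14].

INTERFACE

Orientations are given as a unit quaternion [w, x, y, z].
In Python, from cell import env gives the robot as it stands. The module is installed in compiled form; this text tells all that it offers.
- The arm moves only by the tool drive_tool, never from a script. Its argument "steps" is a list of rows, each a list of 3 entries, a list of its own where there are three numbers: the shift along the world's x, y, z in cm, then the turn, a rotation vector about the world's x, y, z in rad, then the gripper's target within -1 to 1 (shut at 1, half-way at 0, fully open at -1). A call has 1 to 10 rows; each row shifts and turns the commanded pose from where the row before left it; what a row does not reach is not made up. A row lasts 1/12 s, in which the tool goes at most 41.7 mm and 7.16 degrees, less where a joint would pass 70% of its speed; a pose out of reach is approached as far as the arm can. A call with a gripper value outside its range is refused whole. The fingers move at their own pace and stop on an object; "grip_force" is the grip in N (left out, the last holds). Time passes only in rows, so rows that do not move let the fingers close. It gives the time, the measured TCP pose, the force, the opening and the grip force at its end, in the units of the state.
- env.get_obs(): the state, without advancing time (a new reading comes with each control period).
- env.snapshot(name): name is "side" or "top"; returns the picture (480x640x3 uint8, red, green, blue); there is no depth.
- env.camera_model(name): a dict with "vertical_fov" (degrees; the focal length in pixels is half the picture's height over the tangent of half this angle, whatever the lens; pixels are square), "cx", "cy" (the principal point, pixels), "k1" (the pictures are not rectified: a ray, as slopes to the right and down, at radius r is drawn at 1 + k1 r^2 times it, then the intrinsics apply), "position" and "orientation" of the camera in the world. Camera axes: x right, y down, z forward; pixel columns grow to the right and rows downward; lengths in m; the calibration is good to about 2 mm. A picture is of the moment at which its call begins. camera_model takes no time and is no camera call.
- env.job_done(): hands the job in; it is judged then, once.
The state is a dict: "clock": time; "q": joint angles; "joint_vel": joint speeds; "tau": joint torques, N m; "tcp_pos": TCP position; "tcp_rot": TCP orientation; "ft_force": force on the tool from outside, world axes, zero at the start; "ft_torque": the same for the moment, N m; "gripper_width": opening from 0.0 (shut) to 1.0 (fully open); "gripper_force": force on a finger pad.
Only numpy, scipy, OpenCV 4.12 (cv2) and the standard library are available. Lean on these libraries where they do the work, as an engineer would, in place of code of your own. Each camera call takes 0.05 s, during which the arm holds its last target. There are 200 camera calls.

TASK

Take the lid off the dye pot and lay it flat on the table, knob up, lift the basket of dyewood out and hang it by its bail on the hook of the spring scale, lowering it gently so that the scale is never jerked down to its stop. Let it hang free and settle, then slide the scale's marker until it is level with the pointer. Finally put the lid back on the empty pot; leave the basket hanging and do not disturb the beaker and the jar.

Things in the scene. Friction and masses are not known exactly. Their poses are not given: they have to be found in the camera images.
- pot: Stainless electric dye pot on a black foot, fixed to the table, 180 mm diameter, 169 mm high to its rim, inner diameter 172 mm, inner floor 20 mm above its origin. Two wire side handles reach 115 mm from its axis. Origin: centre of its underside, z up.
- lid: Loose round steel lid, 0.3 kg, 188 mm diameter, with a black knob on top (30 mm diameter, 18 to 50 mm above the lid's origin). A plug 158 mm in diameter and 6 mm deep underneath enters the pot; the disc over it is 6 mm thick. Origin: centre of the plug's underside, z up; seated on the pot it is 163 mm above the pot's origin.
- basket: Loose round steel basket of dyewood chunks, 116 mm diameter, walls 38 mm high, chunks up to 42 mm high, 0.3 to 0.65 kg (differs each time), starts inside the pot. A rigid bail (8 mm round bar) arches over it along its y axis as a shallow inverted V: apex underside 90 mm above the basket's underside, 78 mm at 45 mm either side. Origin: centre of its underside, z up.
- bail (a point): Underside of the bail's apex, which should rest in the hook; 90 mm above the basket's origin.
- basket_grip (a point): Point to grasp in the basket's wooden grip block, 124 mm above the basket's origin; axes as the basket's. The block stands centred on the bail's apex: 14 mm along x, 24 mm along y, from 98 to 138 mm above the basket's underside.
- stand: Spring scale stand, fixed to the table: base plate 200 by 130 mm, 15 mm thick, reaching from -150 to +50 mm along x; column 30 by 36 mm, 300 mm high, at its origin, with a white ruled plate (lines 10 mm apart) on its -x face. Origin: foot of the column, z up; the hook reaches out along its -x, the marker sticks out along its +y.
- hook_seat (a point): Lowest point of the upper face of the J-shaped hook (8 mm round bar along the stand's x), where the bail rests: 110 mm out from the column along -x, 205 mm above the table when empty. Its upturned tip is 26 mm further out and 18 mm above the seat. Slide the bail over the tip from the -x side (basket below the hook), then lower; basket's y parallel to the stand's y, either way round.
- carriage (a joint): How far the hook and pointer are pulled down (m): 0 empty, stop at 0.10. Spring: about 10 mm per newton (100 N/m), weakly damped, so it bobs for about a second; the loaded basket pulls it down about 30 to 65 mm.
- pointer (a point): One end of the black pointer, a 6 mm high horizontal blade moving with the hook that sticks out 68 mm to both sides (y) of the column's axis, 24 mm in front of it (-x), 225 mm above the table when the hook is empty. This point is its +y end, at mid-height of the blade.
- marker_line (a point): Mid-height of the marker's arm, a grey horizontal bar 6 mm high and 8 mm thick that sticks out along the stand's +y, 68 mm from the column's axis, just behind the pointer. It is level with the pointer when both have the same height.
- marker_grip (a point): Point to grasp in the marker's upright grey paddle (14 mm along x, 24 mm along y, up to 45 mm above the marker line), 98 mm from the column's axis along the stand's +y and 32 mm above the marker line; axes as the stand's.
- marker (a joint): Height of the sliding marker (m), 0 lowest, 0.13 highest; its line is 130 mm plus this value above the table. It slides straight up and down with about 2.5 N of friction and stays where it is left.
- beaker: Bystander: glass beaker, 68 mm diameter, 95 mm high. Origin: centre of its underside.
- jar: Bystander: closed glass jar, 80 mm diameter, 110 mm high. Origin: centre of its underside.
Mind the look-alikes: they are no part of the job. Of the things shaped like the lid, the steel one is meant. What is shaped like the pot but red is not meant.

How it is judged:
By the outcome, as a careful person would: the job done as asked, in the order asked, and still so for the second after the job is handed in, with the robot touching nothing.
It also fails if it takes over 72 s, if anything falls off the work surface, if the arm or the gripper's body presses on something with over 40 N, if the wrist force passes 120 N, or if a joint passes its speed limit or range.

## Working session

There is one attempt and no reset: what is moved stays moved. The work goes in short steps, Python scripts to look and compute and a tool call to move; the robot and the scene stay as the last step left them, time stands still between calls to the robot, and variables do not carry over. Pictures are saved under pics/ and viewed, at most 10 in all, crops included, and the job is handed in when it is done.

Besides the shell and the picture viewer there is one more tool, called after ">>>" as name(argument=value, ...) on one line, values as JSON. drive_tool: Moves the arm, as the interface text tells. Its arguments: {"type":"object","properties":{"steps":{"type":"array"},"grip_force":{"type":"number"}},"required":["steps"]}

```bash
mkdir -p pics
cat > h.py <<'E'
import numpy as np, cv2
from scipy.spatial.transform import Rotation as R
from cell import env
def cam(n):
    m=env.camera_model(n); f=240/np.tan(np.radians(m["vertical_fov"])/2)
    K=np.array([[f,0,m["cx"]],[0,f,m["cy"]],[0,0,1.]])
    q=m["orientation"]; Rm=R.from_quat([q[1],q[2],q[3],q[0]]).as_matrix()
    return K,np.array([m["k1"],0,0,0,0.]),Rm,np.array(m["position"])
def ray(n,uv):
    K,d,Rm,p=cam(n)
    s=cv2.undistortPointsIter(np.array([[uv]],float),K,d,None,None,(3,50,1e-10))[0,0]
    v=Rm@np.array([s[0],s[1],1]); return p,v/np.linalg.norm(v)
def onz(n,uv,z):
    p,v=ray(n,uv); return p+v*(z-p[2])/v[2]
def proj(n,X):
    K,d,Rm,p=cam(n); 
    return cv2.projectPoints(np.atleast_2d(X).astype(float),cv2.Rodrigues(Rm.T)[0],-Rm.T@p,K,d)[0][:,0]
def tri(a,ua,b,ub):
    p,v=ray(a,ua);q,w=ray(b,ub)
    s=np.linalg.lstsq(np.c_[v,-w],q-p,rcond=None)[0]
    A=p+s[0]*v;B=q+s[1]*w; return (A+B)/2,np.linalg.norm(A-B)
def snap(n,name):
    im=env.snapshot(n); cv2.imwrite(f"pics/{name}.png",im[:,:,::-1]); return im
E
python3 - <<'E'
from h import *
for n in("side","top"):
    snap(n,n+"0"); print(n,env.camera_model(n))
o=env.get_obs();print(o["clock"],o["tcp_pos"],o["tcp_rot"],o["gripper_width"])
E
```

```text
side {'vertical_fov': 55.25849292314747, 'cx': 318.89831138402656, 'cy': 236.47831217197106, 'k1': -0.03026421728639472, 'position': array([0.17248433, 0.73478286, 1.08845845]), 'orientation': array([ 0.07588379, -0.22861668,  0.91058268, -0.3358798 ])}
top {'vertical_fov': 53.35267305800351, 'cx': 324.5044074721324, 'cy': 235.37547293510752, 'k1': -0.10956440019869147, 'position': array([0.3551645, 0.0391946, 1.1154761]), 'orientation': array([ 0.05962454, -0.6984719 ,  0.71057922, -0.0604904 ])}
0.1 [ 0.25302093 -0.51605774  0.40383731] [-9.16925775e-04  9.74139809e-01  2.25944203e-01 -9.83382235e-05] 1.0012172330120566
```

View pics/side0.png

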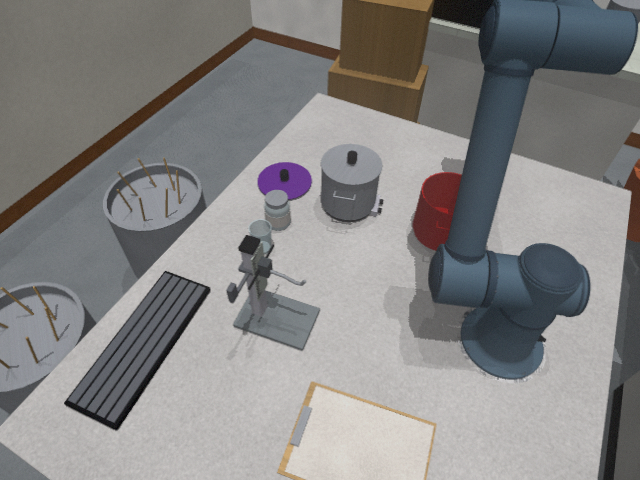

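View pics/top0.png

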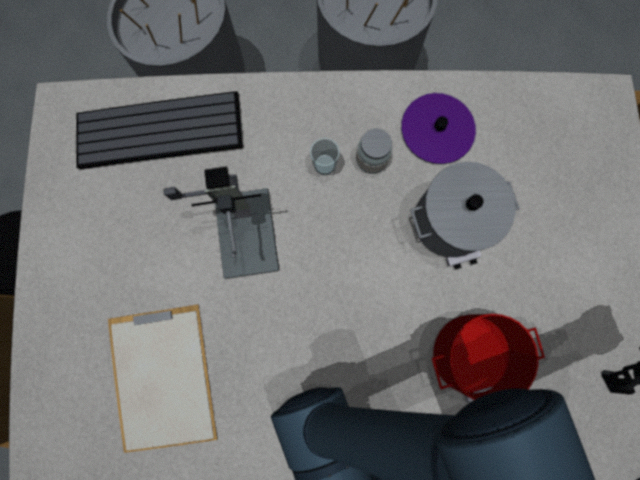

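Top view: steel lid with its knob on the steel pot at (475,202). Look-alikes are the purple lid at (438,128) and the red pot at (487,355). The scale stand is near (225,195), with its hook pointing down-image to about (235,258) and the marker paddle at (172,193). The beaker is at (324,157) and the jar at (375,150). In the side view the steel lid's knob is at (352,157). I choose the steel lid at top (475,202).

Run:
```python
from h import *
t=cv2.imread("pics/top0.png");s=cv2.imread("pics/side0.png")
def crop(im,x,y,w,h,k): return cv2.resize(im[y:y+h,x:x+w],None,fx=k,fy=k,interpolation=cv2.INTER_CUBIC)
A=np.vstack([np.hstack([crop(t,155,155,133,130,3),crop(s,220,225,133,130,3)]),np.hstack([crop(t,395,155,133,65,3),crop(s,300,140,133,65,3)])])
cv2.imwrite("pics/c1.png",A[:600,:800]);print(A.shape)
def dark(im,x,y,w,h,th=60):
    m=(im[y:y+h,x:x+w].max(2)<th).astype(np.uint8)
    n,l,st,c=cv2.connectedComponentsWithStats(m)
    i=1+np.argmax(st[1:,4]); return c[i]+[x,y],st[i]
kt,a=dark(t,460,190,32,26); ks,b=dark(s,340,146,26,24)
print("knob",kt,a,ks,b,tri("top",kt,"side",ks),onz("top",kt,.2),onz("side",ks,.2))
# purple lid, red excluded; beaker/jar rough
for n,u,z in(("beaker",(324,148),.095),("jar",(376,143),.11),("purple",(438,128),.01)):print(n,onz("top",u,z))
# lid ellipse from top: grey disc edges
for n,u in(("lidL",(427,205)),("lidR",(517,205)),("lidT",(472,165)),("lidB",(472,250))):print(n,onz("top",u,.175))
```

```text
(585, 798, 3)
knob [473.93867925 202.27358491] [  6   4  17  17 212] [351.88 157.32] [  8   5   9  13 100] (array([ 0.57419681, -0.26392225,  0.19466874]), np.float64(0.0023956543322833043)) [ 0.57410902 -0.26192248  0.2       ] [ 0.57058437 -0.25807342  0.2       ]
beaker [0.72954552 0.03414019 0.095     ]
jar [ 0.73403966 -0.08148926  0.11      ]
purple [ 0.80956951 -0.24908357  0.01      ]
lidL [ 0.57566421 -0.17257132  0.175     ]
lidR [ 0.57328827 -0.36073067  0.175     ]
lidT [ 0.6597062  -0.27227124  0.175     ]
lidB [ 0.4817609  -0.25906396  0.175     ]
```

View pics/c1.png

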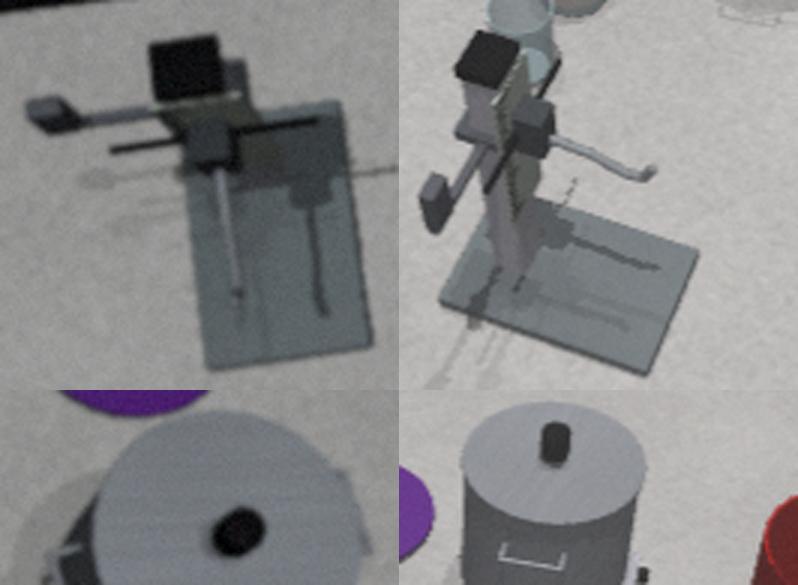

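Crop check: the steel lid with its black knob on the steel pot is the right one. The crop also shows the stand plate's corners, the pointer ends, the hook tip and the paddle clearly enough to measure.

Run:
```python
from h import *
T=lambda u,v:np.array([155+u/3-.33,155+v/3-.33]);S=lambda u,v:np.array([220+(u-399)/3-.33,225+v/3-.33])
c=[onz("top",T(*u),.015) for u in((208,369),(372,345),(341,101))]
c2=[onz("side",S(*u),.015) for u in((697,249),(648,371),(441,300))]
print(np.round(c,4),"\n",np.round(c2,4))
print("sizes",[np.linalg.norm(c[i]-c[i+1]) for i in(0,1)],[np.linalg.norm(c2[i]-c2[i+1]) for i in(0,1)])
P={}
for n,a,b in(("ptr+",(110,151),(487,189)),("ptr-",(318,121),(558,63)),("tip",(238,294),(651,170)),("padtop",(50,108),(438,184))):
    P[n]=tri("top",T(*a),"side",S(*b)); print(n,P[n])
print("len",np.linalg.norm(P["ptr+"][0]-P["ptr-"][0]))
# yaw of stand and origin
for nm,(q,f) in {"top":((c[0],c[1]),c[2]),"side":((c2[1],c2[0]),None)}.items():
    pass
ex=c[2]-c[1]; yaw=np.arctan2(ex[1],ex[0]); ey=c[0]-c[1]; yaw2=np.arctan2(-ey[0],ey[1])
ex2=c2[2]-c2[1]; ey2=c2[1]-c2[0]; yp=P["ptr+"][0]-P["ptr-"][0]
print("yaws",yaw,yaw2,np.arctan2(ex2[1],ex2[0]),np.arctan2(-ey2[0],ey2[1]),np.arctan2(-yp[0],yp[1]))
y=np.mean([yaw,yaw2,np.arctan2(-yp[0],yp[1])]);X=np.array([np.cos(y),np.sin(y)]);Y=np.array([-X[1],X[0]])
print("org",c[2][:2]-.05*X+.065*Y,(c[0]+c[1])[:2]/2+.15*X,(c2[0]+c2[1])[:2]/2+.15*X,(P["ptr+"][0]+P["ptr-"][0])[:2]/2+.024*X,P["tip"][0][:2]+.136*X)
t=cv2.imread("pics/top0.png")
# lid circle: edges from gradient in rays around knob
g=cv2.GaussianBlur(cv2.cvtColor(t,6),(3,3),0).astype(float)
h=cv2.cvtColor(t,cv2.COLOR_BGR2HSV)
print("grip now",env.get_obs()["tcp_rot"])
K,d,Rm,p=cam("top")
for cx,cy in((.573,-.265),):
    pts=[]
    for a in np.arange(0,2*np.pi,.1):
        r=np.arange(.08,.108,.0005)
        uv=proj("top",np.c_[cx+r*np.cos(a),cy+r*np.sin(a),0*r+.175]).astype(np.float32)
        pr=cv2.remap(g.astype(np.float32),uv[None,:,0],uv[None,:,1],1)[0]
        gr=np.abs(np.gradient(cv2.GaussianBlur(pr[None],(9,1),0)[0])); i=gr[4:-4].argmax()+4
        pts.append([r[i]*np.cos(a)+cx,r[i]*np.sin(a)+cy])
    pts=np.array(pts)
    for _ in range(5):
        A=np.c_[2*pts,np.ones(len(pts))];s=np.linalg.lstsq(A,(pts**2).sum(1),rcond=None)[0];rr=np.sqrt(s[2]+s[0]**2+s[1]**2)
        e=abs(np.linalg.norm(pts-s[:2],axis=1)-rr);pts=pts[e<max(.0015,1.5*e.std())]
    print("lid",s[:2],rr,len(pts),e.std())
```

```text
[[0.4488 0.2706 0.015 ]
 [0.4655 0.1436 0.015 ]
 [0.6602 0.1681 0.015 ]] 
 [[0.4644 0.1466 0.015 ]
 [0.4449 0.2726 0.015 ]
 [0.6379 0.2997 0.015 ]]
sizes [np.float64(0.12814041761468212), np.float64(0.19625654713776094)] [np.float64(0.12750639030302355), np.float64(0.1949071579458437)]
ptr+ (array([0.57040704, 0.29180502, 0.22716401]), np.float64(0.0020879370979976016))
ptr- (array([0.58965212, 0.1586739 , 0.22122413]), np.float64(0.0007181655697914561))
tip (array([0.47723343, 0.20978502, 0.21278495]), np.float64(0.004802168357523118))
padtop (array([0.59015503, 0.32153685, 0.2590649 ]), np.float64(0.0038760744626220867))
len 0.13464602597161843
yaws 0.1255153002897654 0.13087013621021332 0.13972521406813837 0.1539678300796569 0.14356289132317757
org [0.60201024 0.22592178] [0.60580184 0.22703662] [0.60333629 0.22953766] [0.60381662 0.22842958] [0.61202664 0.22786235]
grip now [-9.16925775e-04  9.74139809e-01  2.25944203e-01 -9.83382235e-05]
lid [ 0.57579442 -0.26372349] 0.09473145079912781 31 0.0003630572357897346
```

>>> drive_tool(steps=[[[2.7,2.1,0],[0,0,0],-1],[[2.7,2.1,0],[0,0,0],-1],[[2.7,2.1,0],[0,0,0],-1],[[2.7,2.1,0],[0,0,0],-1],[[2.7,2.1,0],[0,0,0],-1],[[2.7,2.1,0],[0,0,0],-1],[[2.7,2.1,0],[0,0,0],-1],[[2.7,2.1,0],[0,0,0],-1],[[2.7,2.1,0],[0,0,0],-1],[[2.7,2.1,0],[0,0,0],-1]], grip_force=40)

```text
clock: 0.93
tcp_pos: [0.5241, -0.3049, 0.4042]
tcp_rot: [-0.0, 0.974, 0.226, -0.0]
ft_force: [0.0, -0.6, -0.4]
gripper_width: 1.0
gripper_force: 0.0
```

>>> drive_tool(steps=[[[2.6,2.1,0],[0,0,0],-1],[[2.6,2.1,0],[0,0,0],-1],[[0,0,0],[0,0,0],-1],[[0,0,-2],[0,0,0],-1],[[0,0,-2],[0,0,0],-1],[[0,0,-0.9],[0,0,0],-1],[[0,0,0],[0,0,0],0.5],[[0,0,0],[0,0,0],1],[[0,0,0],[0,0,0],1],[[0,0,0],[0,0,0],1]])

```text
clock: 1.77
tcp_pos: [0.5753, -0.2648, 0.3572]
tcp_rot: [0.001, 0.974, 0.226, 0.001]
ft_force: [-0.2, 0.1, -0.1]
gripper_width: 0.455
gripper_force: 0.0
```

>>> drive_tool(steps=[[[0,0,0],[0,0,0],1],[[0,0,0],[0,0,0],1],[[0,0,0],[0,0,0],1]])

```text
clock: 2.02
tcp_pos: [0.5752, -0.2643, 0.3573]
tcp_rot: [0.001, 0.974, 0.226, 0.001]
ft_force: [-0.4, 0.8, 6.3]
gripper_width: 0.335
gripper_force: 40.3
```

>>> drive_tool(steps=[[[0,0,1],[0,0,0],1],[[0,0,1.5],[0,0,0],1],[[0,0,1.5],[0,0,0],1],[[-0.5,2.4,0],[0,0,0],1],[[-0.5,2.4,0],[0,0,0],1],[[-0.5,2.4,0],[0,0,0],1],[[-0.5,2.4,0],[0,0,0],1],[[-0.5,2.4,0],[0,0,0],1],[[-0.5,2.4,0],[0,0,0],1],[[-0.5,2.4,0],[0,0,0],1]])

```text
clock: 2.85
tcp_pos: [0.5397, -0.0954, 0.3958]
tcp_rot: [0.0, 0.974, 0.226, -0.0]
ft_force: [0.9, 0.6, -2.5]
gripper_width: 0.336
gripper_force: 40.3
```

>>> drive_tool(steps=[[[-0.6,2.4,0],[0,0,0],1],[[-0.6,2.4,-1],[0,0,0],1],[[-0.6,2.4,-2.5],[0,0,0],1],[[0,0,-3],[0,0,0],1],[[0,0,-3],[0,0,0],1],[[0,0,-3],[0,0,0],1],[[0,0,-3],[0,0,0],1],[[0,0,-2],[0,0,0],1],[[0,0,-1],[0,0,0],1],[[0,0,0],[0,0,0],1]])

```text
clock: 3.68
tcp_pos: [0.5208, -0.0242, 0.2085]
tcp_rot: [-0.001, 0.974, 0.226, -0.002]
ft_force: [-0.7, 0.6, -1.6]
gripper_width: 0.34
gripper_force: 40.4
```

>>> drive_tool(steps=[[[0,0,-0.7],[0,0,0],1],[[0,0,-0.5],[0,0,0],1],[[0,0,-0.3],[0,0,0],1],[[0,0,-0.2],[0,0,0],1],[[0,0,0],[0,0,0],1]])

```text
clock: 4.1
tcp_pos: [0.5226, -0.0244, 0.1944]
tcp_rot: [0.0, 0.974, 0.226, 0.001]
ft_force: [0.2, 0.2, -3.1]
gripper_width: 0.34
gripper_force: 40.6
```

>>> drive_tool(steps=[[[0,0,-0.2],[0,0,0],1],[[0,0,0],[0,0,0],1],[[0,0,-0.2],[0,0,0],1],[[0,0,0],[0,0,0],1]])

```text
clock: 4.43
tcp_pos: [0.5224, -0.0244, 0.1942]
tcp_rot: [0.001, 0.974, 0.226, 0.001]
ft_force: [-11.4, 1.3, 31.5]
gripper_width: 0.336
gripper_force: 44.2
```

>>> drive_tool(steps=[[[0,0,0.4],[0,0,0],1],[[0,0,0],[0,0,0],0],[[0,0,0],[0,0,0],-1],[[0,0,0],[0,0,0],-1],[[0,0,0.5],[0,0,0],-1],[[0,0,3],[0,0,0],-1],[[0,0,4],[0,0,0],-1],[[0,0,4],[0,0,0],-1],[[0,0,4],[0,0,0],-1],[[0,0,4],[0,0,0],-1]])

```text
clock: 5.27
tcp_pos: [0.5217, -0.0242, 0.3906]
tcp_rot: [-0.0, 0.974, 0.226, -0.0]
ft_force: [0.9, -0.1, 0.3]
gripper_width: 1.0
gripper_force: 0.0
```

Run:
```python
from h import *
o=env.get_obs();print(o["clock"],o["tcp_pos"],o["q"])
t=snap("top","top1");s=snap("side","side1")
c=lambda im,x,y,w,h,k:cv2.resize(im[y:y+h,x:x+w],None,fx=k,fy=k,interpolation=cv2.INTER_CUBIC)
A=np.vstack([np.hstack([c(t,405,145,130,140,3),c(s,300,125,130,140,3)]),cv2.copyMakeBorder(c(t,240,130,190,80,2),0,0,0,400,0)])
cv2.imwrite("pics/c2.png",A[:600,:800,::-1])
```

```text
5.2667 [ 0.52165645 -0.0242173   0.39061626] [-1.67885341e-01  2.74454722e-01 -1.00843025e-01  1.19590500e+00
 -6.67968270e-05  2.51788724e+00]
```

View pics/c2.png

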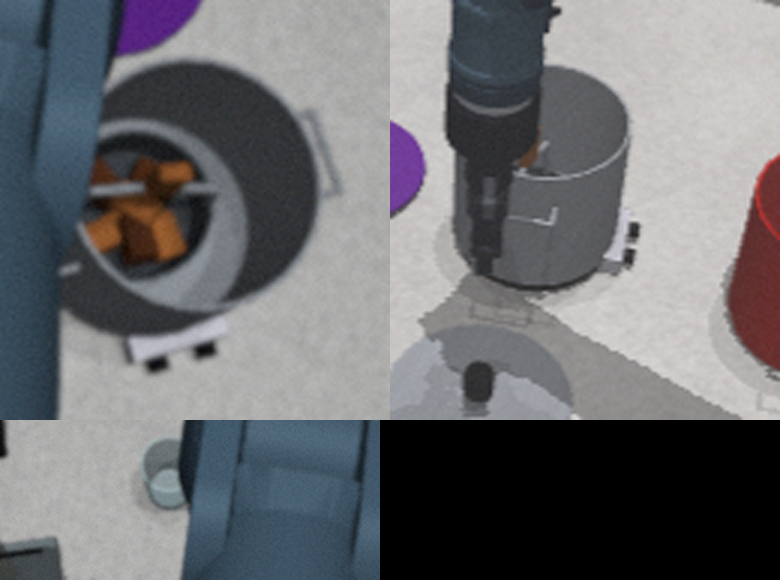

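The pot is open and the lid lies flat with its knob up. The basket sits toward +y in the pot, with its bail nearly along world y (crop row ~188). The arm hides part of it, so I move it aside, turn the gripper on the way, and look again.

>>> drive_tool(steps=[[[-0.7,1.3,0.4],[0,0,0.11],-1],[[-0.7,1.3,0.4],[0,0,0.11],-1],[[-0.7,1.3,0.4],[0,0,0.11],-1],[[-0.7,1.3,0.4],[0,0,0.11],-1],[[-0.7,1.3,0.4],[0,0,0.11],-1],[[-0.7,1.3,0.4],[0,0,0.11],-1],[[-0.7,1.3,0.4],[0,0,0.11],-1],[[-0.7,1.3,0.4],[0,0,0.11],-1],[[-0.7,1.3,0.4],[0,0,0.11],-1],[[-0.7,1.3,0.4],[0,0,0.11],-1]])

```text
clock: 6.2
tcp_pos: [0.4516, 0.1063, 0.4281]
tcp_rot: [-0.0, 0.71, 0.704, -0.001]
ft_force: [-0.1, -0.6, 0.1]
gripper_width: 0.999
gripper_force: 0.0
```

Run:
```python
from h import *
t=snap("top","top2");s=snap("side","side2")
c=lambda im,x,y,w,h,k:cv2.resize(im[y:y+h,x:x+w],None,fx=k,fy=k,interpolation=cv2.INTER_CUBIC)
A=np.hstack([c(t,410,165,80,110,5),c(s,310,135,80,110,5)])
cv2.imwrite("pics/c3.png",A[:600,:800,::-1])
# knob of lid on table
m=(t.max(2)<60).astype(np.uint8); n,l,st,ce=cv2.connectedComponentsWithStats(m)
for i in range(1,n):
    if 60<st[i,4]<500: print(ce[i],st[i,4],onz("top",ce[i],.035))
```

```text
[116.54591837  13.85714286] 196 [1.1421088  0.57382993 0.035     ]
[440.55405405 123.7027027 ] 148 [ 0.81038283 -0.2496151   0.035     ]
[206.65964912 198.92280702] 285 [0.63210562 0.31087659 0.035     ]
[449.03460208 196.37024221] 289 [ 0.62855471 -0.25760266  0.035     ]
[175.20253165 195.10126582] 79 [0.64305737 0.38647146 0.035     ]
[459.37135922 220.90048544] 412 [ 0.56948247 -0.27824067  0.035     ]
[351.19727891 242.42857143] 147 [ 0.52326101 -0.02457486  0.035     ]
[209.9009901  262.12871287] 101 [0.4830965  0.29957061 0.035     ]
[367.93846154 435.69230769] 65 [ 0.09529647 -0.05095226  0.035     ]
```

View pics/c3.png

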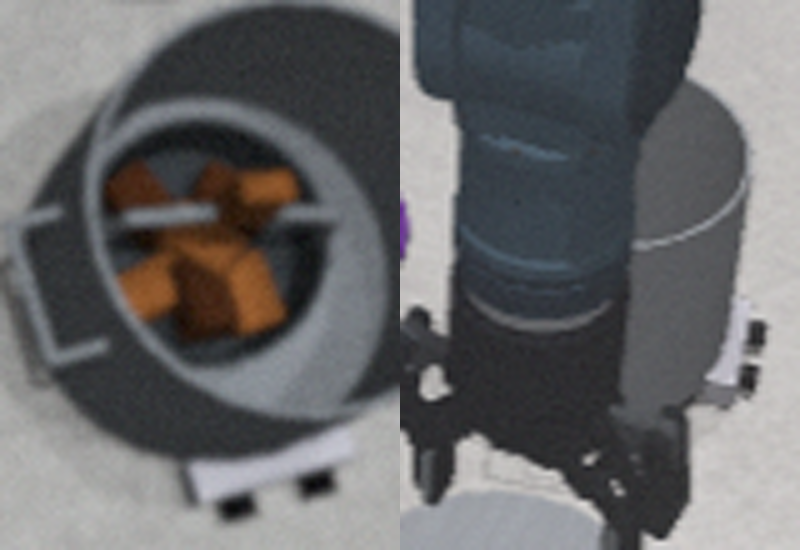

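The top crop shows the block's orange top face at about (270,188), so full-picture (464,202.6). The bail runs from (122,217) to (340,215) in the crop. The lid on the table has its knob at (351,242), i.e. (0.523,-0.025).

Run:
```python
from h import *
C=lambda u,v:np.array([410+u/5-.4,165+v/5-.4])
b=onz("top",C(269,188),.158);print("block",b)
q=[onz("top",C(*u),.1) for u in((122,217),(340,215))]
d=q[0]-q[1];print(q,np.linalg.norm(d),"yaw",np.arctan2(-d[0],d[1]))
# line distance of block from bail line (plane approx) at higher z
for z in(.1,.11,.115):
    q=[onz("top",C(*u),z) for u in((122,217),(340,215))];d=(q[0]-q[1])[:2];d/=np.linalg.norm(d)
    print(z,np.cross(d,b[:2]-q[1][:2]),(b[:2]-q[1][:2])@d)
t=cv2.cvtColor(cv2.imread("pics/top2.png"),cv2.COLOR_BGR2HSV)[165:225,440:490]
m=((t[...,0]<22)&(t[...,1]>120)&(t[...,2]>110)).astype(np.uint8)
n,l,st,ce=cv2.connectedComponentsWithStats(m)
for i in range(1,n):
    if st[i,4]>20:
        cnt=cv2.findContours((l==i).astype(np.uint8),0,1)[0][0]; r=cv2.minAreaRect(cnt); print(st[i],ce[i]+[440,165],r[1:])
        print(onz("top",np.array(r[0])+[440,165],.158))
c=[onz("top",C(*u),.058) for u in((322,230),(107,205))];print("basket rim",c)
```

```text
block [ 0.58458754 -0.25335509  0.158     ]
[array([ 0.58628473, -0.2045858 ,  0.1       ]), array([ 0.58586406, -0.30216661,  0.1       ])] 0.09758171757467357 yaw -0.004310974440668705
0.1 0.0014869374438275806 0.04880556328995532
0.11 -0.0007993695869093131 0.04545380047297263
0.115 -0.0019425231022776775 0.043777919064481315
[19 35 10  5 41] [463.53658537 202.09756098] ((4.0, 9.0), 90.0)
[ 0.58501201 -0.25359764  0.158     ]
[ 7 49 18 11 96] [457.16666667 218.90625   ] ((19.091886520385742, 8.485283851623535), 45.0)
[ 0.55179855 -0.23704254  0.158     ]
[ 0 52  5  8 30] [441.56666667 221.06666667] ((7.0, 4.0), 90.0)
[ 0.54648447 -0.20579254  0.158     ]
basket rim [array([ 0.58846919, -0.30730115,  0.058     ]), array([ 0.60155983, -0.20806919,  0.058     ])]<stdin>:9: DeprecationWarning: Arrays of 2-dimensional vectors are deprecated. Use arrays of 3-dimensional vectors instead. (deprecated in NumPy 2.0)
```

>>> drive_tool(steps=[[[1.3,-3.5,0],[0,0,0],-0.2],[[1.3,-3.5,0],[0,0,0],-0.2],[[1.3,-3.5,0],[0,0,0],-0.2],[[1.3,-3.5,0],[0,0,0],-0.2],[[1.3,-3.5,0],[0,0,0],-0.2],[[1.3,-3.5,0],[0,0,0],-0.2],[[1.3,-3.5,0],[0,0,0],-0.2],[[1.3,-3.5,0],[0,0,0],-0.2],[[1.3,-3.5,0],[0,0,0],-0.2],[[1.3,-3.5,0],[0,0,0],-0.2]])

```text
clock: 7.13
tcp_pos: [0.5823, -0.247, 0.4276]
tcp_rot: [-0.0, 0.714, 0.701, -0.0]
ft_force: [1.0, -0.2, -0.7]
gripper_width: 0.599
gripper_force: 0.0
```

>>> drive_tool(steps=[[[0.2,-0.9,0],[0,0,0],-0.2],[[0,0,0],[0,0,0],-0.2],[[0,0,0],[0,0,0],-0.2]])

```text
clock: 7.38
tcp_pos: [0.5839, -0.254, 0.4275]
tcp_rot: [-0.001, 0.713, 0.701, -0.0]
ft_force: [-0.1, 0.4, -0.2]
gripper_width: 0.601
gripper_force: 0.0
```

>>> drive_tool(steps=[[[0,0,-3],[0,0,0],-0.2],[[0,0,-3],[0,0,0],-0.2],[[0,0,-3],[0,0,0],-0.2],[[0,0,-2],[0,0,0],-0.2],[[0,0,-1.3],[0,0,0],-0.2],[[0,0,0],[0,0,0],-0.2],[[0,0,0],[0,0,0],1],[[0,0,0],[0,0,0],1],[[0,0,0],[0,0,0],1],[[0,0,0],[0,0,0],1]], grip_force=50)

```text
clock: 8.22
tcp_pos: [0.5847, -0.2532, 0.3078]
tcp_rot: [0.002, 0.712, 0.702, 0.001]
ft_force: [0.2, 2.5, 4.5]
gripper_width: 0.15
gripper_force: 50.0
```

>>> drive_tool(steps=[[[0,0,0],[0,0,0],1],[[0,0,0],[0,0,0],1],[[0,0,0.5],[0,0,0],1],[[0,0,1],[0,0,0],1],[[0,0,1],[0,0,0],1],[[0,0,0],[0,0,0],1]])

```text
clock: 8.72
tcp_pos: [0.5847, -0.2538, 0.3333]
tcp_rot: [0.002, 0.712, 0.702, 0.0]
ft_force: [0.4, -0.2, -2.6]
gripper_width: 0.152
gripper_force: 48.9
```

>>> drive_tool(steps=[[[0,0,1.5],[0,0,0],1],[[0,0,2],[0,0,0],1],[[0,0,2],[0,0,0],1],[[0,0,2],[0,0,0],1],[[0,0,2],[0,0,0],1],[[0,0,2],[0,0,0],1],[[0,0,2],[0,0,0],1],[[0,0,1.5],[0,0,0],1],[[0,0,0.5],[0,0,0],1],[[0,0,0],[0,0,0],1]])

```text
clock: 9.55
tcp_pos: [0.5844, -0.2536, 0.4873]
tcp_rot: [0.002, 0.712, 0.702, 0.0]
ft_force: [0.6, 0.2, -4.4]
gripper_width: 0.155
gripper_force: 49.1
```

Run:
```python
from h import *
o=env.get_obs();print(o["clock"],o["tcp_pos"],o["ft_force"])
t=snap("top","top3");s=snap("side","side3")
c=lambda im,x,y,w,h,k:cv2.resize(im[y:y+h,x:x+w],None,fx=k,fy=k,interpolation=cv2.INTER_CUBIC)
cv2.imwrite("pics/c4.png",np.hstack([c(t,400,140,130,130,3),c(s,290,80,130,130,3)])[:,:,::-1])
```

```text
9.55 [ 0.58441053 -0.25355685  0.48727911] [ 0.55458269  0.16172072 -4.39980811]
```

View pics/c4.png

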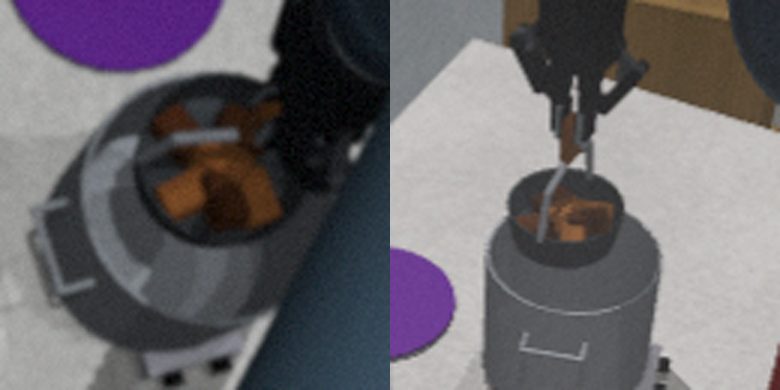

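The basket is held by its block and is out of the pot. I carry it across to a point out beyond the hook tip, turning it by the stand's yaw on the way.

>>> drive_tool(steps=[[[0,0,1],[0,0,0],1],[[-0.5,1,0.5],[0,0,0.01],1],[[-0.8,2,0],[0,0,0.01],1],[[-1.3,3,0],[0,0,0.01],1],[[-1.3,3,0],[0,0,0.01],1],[[-1.3,3,0],[0,0,0.01],1],[[-1.3,3,0],[0,0,0.01],1],[[-1.3,3,0],[0,0,0.01],1],[[-1.3,3,0],[0,0,0.01],1],[[-1.3,3,0],[0,0,0.01],1]])

```text
clock: 10.48
tcp_pos: [0.4782, -0.0114, 0.4998]
tcp_rot: [-0.001, 0.68, 0.733, -0.0]
ft_force: [0.8, 0.8, -2.9]
gripper_width: 0.147
gripper_force: 49.1
```

>>> drive_tool(steps=[[[-1.3,3,0],[0,0,0.01],1],[[-1.3,3,0],[0,0,0.01],1],[[-1.3,3,0],[0,0,0.01],1],[[-1.3,3,0],[0,0,0.01],1],[[-1.3,3,0],[0,0,0.01],1],[[-1.3,3,0],[0,0,0.01],1],[[-0.9,2,0],[0,0,0],1],[[-0.4,1.2,0],[0,0,0],1],[[0,0,0],[0,0,0],1],[[0,0,0],[0,0,0],1]])

```text
clock: 11.32
tcp_pos: [0.3879, 0.1991, 0.5]
tcp_rot: [-0.0, 0.657, 0.754, -0.001]
ft_force: [0.6, -0.3, -3.3]
gripper_width: 0.154
gripper_force: 49.1
```

>>> drive_tool(steps=[[[0,0,-2],[0,0,0],1],[[0,0,-2],[0,0,0],1],[[0,0,-2],[0,0,0],1],[[0,0,-0.9],[0,0,0],1],[[0,0,0],[0,0,0],1],[[0,0,0],[0,0,0],1]])

```text
clock: 11.82
tcp_pos: [0.389, 0.1981, 0.4316]
tcp_rot: [-0.0, 0.658, 0.753, -0.001]
ft_force: [0.5, -0.1, -3.6]
gripper_width: 0.154
gripper_force: 49.1
```

Run:
```python
from h import *
o=env.get_obs();print(o["clock"],o["tcp_pos"],o["ft_force"])
t=snap("top","top4");s=snap("side","side4")
c=lambda im,x,y,w,h,k:cv2.resize(im[y:y+h,x:x+w],None,fx=k,fy=k,interpolation=cv2.INTER_CUBIC)
cv2.imwrite("pics/c5.png",np.hstack([c(t,180,170,100,150,4),c(s,240,220,100,150,4)])[:,:,::-1])
b=np.array(o["tcp_pos"])-[0,0,.198]
a=.137;Y=np.array([-np.sin(a),np.cos(a),0])
P=np.array([b,b+.045*Y-[0,0,.012],b-.045*Y-[0,0,.012],[.495,.213,.205],[.4692,.2095,.223]])
for n,x,y in(("top",180,170),("side",240,220)): print(n,((proj(n,P)-[x,y])*4).round())
```

```text
11.8167 [0.3889593  0.19809098 0.43163369] [ 0.54200862 -0.10183333 -3.58383712]
top [[232. 519.]
 [142. 535.]
 [332. 506.]
 [214. 301.]
 [214. 350.]]
side [[398. 270.]
 [372. 346.]
 [422. 221.]
 [222. 244.]
 [263. 239.]]
```

View pics/c5.png

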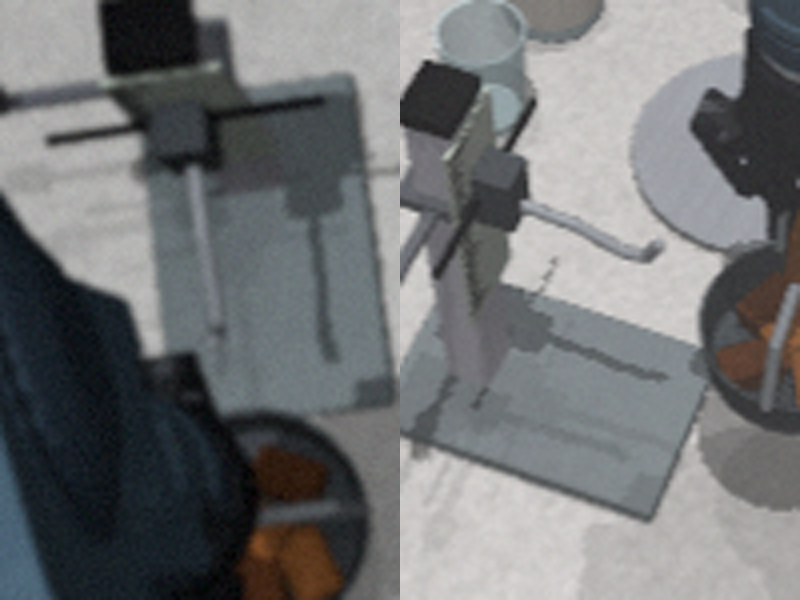

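Crops: hook tip at (218,334) top and (255,243) side, close to predicted but about 6 mm nearer the column. The bail matches its predicted line. I slide it in along the stand's x.

>>> drive_tool(steps=[[[1.1,0.15,0],[0,0,0],1],[[1.1,0.15,0],[0,0,0],1],[[1.1,0.15,0],[0,0,0],1],[[1.1,0.15,0],[0,0,0],1],[[1.1,0.15,0],[0,0,0],1],[[1.1,0.15,0],[0,0,0],1],[[1.1,0.15,0],[0,0,0],1],[[0,0,0],[0,0,0],1]])

```text
clock: 12.58
tcp_pos: [0.4693, 0.2095, 0.4319]
tcp_rot: [0.001, 0.658, 0.753, 0.001]
ft_force: [1.2, -0.5, -3.7]
gripper_width: 0.151
gripper_force: 49.2
```

>>> drive_tool(steps=[[[1.1,0.15,0],[0,0,0],1],[[1.1,0.15,0],[0,0,0],1],[[0.6,0.1,0],[0,0,0],1],[[0.6,0.1,0],[0,0,0],1],[[0,0,0],[0,0,0],1],[[0,0,0],[0,0,0],1]])

```text
clock: 13.08
tcp_pos: [0.5002, 0.2142, 0.4317]
tcp_rot: [-0.0, 0.658, 0.753, -0.0]
ft_force: [-0.2, -0.3, -3.1]
gripper_width: 0.149
gripper_force: 49.3
```

Run:
```python
from h import *
o=env.get_obs();print(o["clock"],o["tcp_pos"],o["ft_force"])
s=snap("side","side5");t=snap("top","top5")
c=lambda im,x,y,w,h,k:cv2.resize(im[y:y+h,x:x+w],None,fx=k,fy=k,interpolation=cv2.INTER_CUBIC)
cv2.imwrite("pics/c6.png",np.hstack([c(s,230,200,110,130,5),c(t,180,170,50,130,5)])[:,:,::-1])
```

```text
13.0833 [0.50016546 0.21421221 0.43166141] [-0.20598485 -0.28750484 -3.11990197]
```

View pics/c6.png

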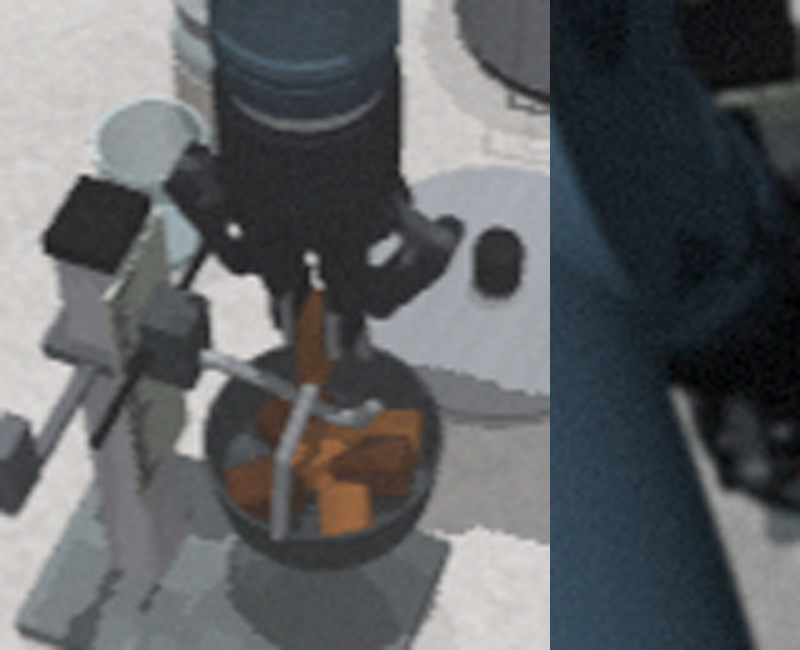

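Side crop: the bail's apex at (312,385) is over the hook bar, and the tip at (370,408) lies outside it. I check the seat position against the bail numerically.

Run:
```python
from h import *
C=lambda u,v:np.array([230+u/5-.4,200+v/5-.4])
P=[[.5002,.2142,.2337],[.5002,.2142,.2417],[.5002,.2142,.205],[.49,.2128,.205],[.48,.2115,.205]]
print(((proj("side",P)-[230,200]+.4)*5).round())
print("seat",onz("side",C(338,408),.205),"tip",onz("side",C(372,402),.223), "apex top",onz("side",C(312,384),.2417))
```

```text
[[316. 368.]
 [316. 358.]
 [318. 404.]
 [338. 411.]
 [359. 417.]]
seat [0.49092991 0.21162811 0.205     ] tip [0.47241152 0.21197153 0.223     ] apex top [0.49446195 0.22755672 0.2417    ]
```

>>> drive_tool(steps=[[[-0.3,0,-0.3],[0,0,0],1],[[-0.3,-0.1,-0.5],[0,0,0],1],[[0,0,-0.6],[0,0,0],1],[[0,0,-0.6],[0,0,0],1],[[0,0,-0.4],[0,0,0],1],[[0,0,-0.4],[0,0,0],1],[[0,0,-0.4],[0,0,0],1],[[0,0,-0.4],[0,0,0],1],[[0,0,0],[0,0,0],1],[[0,0,0],[0,0,0],1]])

```text
clock: 14.02
tcp_pos: [0.4941, 0.2132, 0.3956]
tcp_rot: [-0.0, 0.658, 0.753, -0.0]
ft_force: [-0.9, -0.3, -2.6]
gripper_width: 0.15
gripper_force: 49.4
```

>>> drive_tool(steps=[[[0,0,-0.4],[0,0,0],1],[[0,0,-0.4],[0,0,0],1],[[0,0,-0.4],[0,0,0],1],[[0,0,0],[0,0,0],1],[[0,0,0],[0,0,0],1]])

```text
clock: 14.43
tcp_pos: [0.4944, 0.2132, 0.3837]
tcp_rot: [0.0, 0.658, 0.753, 0.0]
ft_force: [1.8, 0.5, -2.1]
gripper_width: 0.154
gripper_force: 49.6
```

>>> drive_tool(steps=[[[0,0,-0.4],[0,0,0],1],[[0,0,-0.4],[0,0,0],1],[[0,0,-0.4],[0,0,0],1],[[0,0,0],[0,0,0],1],[[0,0,0],[0,0,0],1]])

```text
clock: 14.85
tcp_pos: [0.4943, 0.2132, 0.3717]
tcp_rot: [0.0, 0.658, 0.753, 0.0]
ft_force: [0.6, 1.3, -1.4]
gripper_width: 0.153
gripper_force: 49.7
```

Run:
```python
from h import *
o=env.get_obs();print(o["clock"],o["tcp_pos"],o["ft_force"])
s=snap("side","side6")
c=lambda im,x,y,w,h,k:cv2.resize(im[y:y+h,x:x+w],None,fx=k,fy=k,interpolation=cv2.INTER_CUBIC)
cv2.imwrite("pics/c7.png",c(s,225,220,110,120,5)[:,:,::-1])
```

```text
14.85 [0.49431573 0.21323325 0.37167718] [ 0.58869159  1.26693954 -1.37390103]
```

View pics/c7.png

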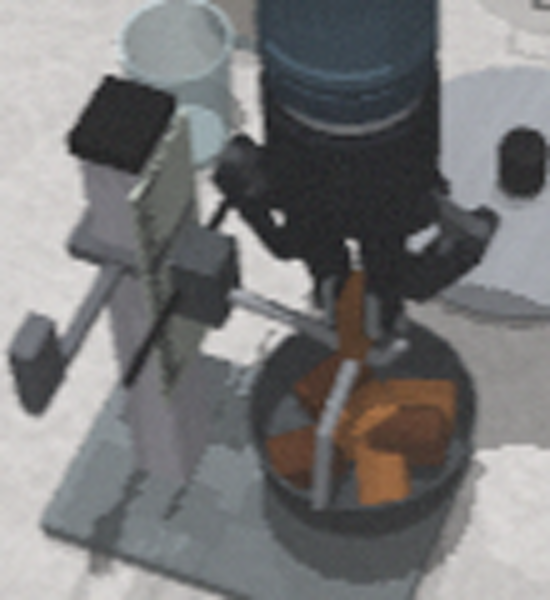

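The hook has caught the bail: the tip shows outside the block at (403,345), and the pointer has gone down. I go on lowering until the arm carries no load.

>>> drive_tool(steps=[[[0,0,-0.3],[0,0,0],1],[[0,0,-0.3],[0,0,0],1],[[0,0,-0.3],[0,0,0],1],[[0,0,-0.3],[0,0,0],1],[[0,0,0],[0,0,0],1],[[0,0,0],[0,0,0],1],[[0,0,0],[0,0,0],1]])

```text
clock: 15.48
tcp_pos: [0.4943, 0.2132, 0.36]
tcp_rot: [0.0, 0.658, 0.753, 0.0]
ft_force: [2.0, 0.1, 1.0]
gripper_width: 0.148
gripper_force: 49.9
```

>>> drive_tool(steps=[[[0,0,0],[0,0,0],0.5],[[0,0,0],[0,0,0],0.3],[[0,0,0],[0,0,0],0.3],[[0,0,1],[0,0,0],0.3],[[0,0,2],[0,0,0],0.3],[[0,0,3],[0,0,0],0.3],[[0,0,3],[0,0,0],0.3],[[0,0,3],[0,0,0],0.3],[[0,0,3],[0,0,0],0.3],[[0,0,3],[0,0,0],0.3]])

```text
clock: 16.32
tcp_pos: [0.4934, 0.213, 0.542]
tcp_rot: [0.0, 0.658, 0.753, 0.0]
ft_force: [0.7, 0.4, -0.4]
gripper_width: 0.352
gripper_force: 0.0
```

>>> drive_tool(steps=[[[0,0,0],[0,0,0],0.3],[[0,0,0],[0,0,0],0.3],[[0,0,0],[0,0,0],0.3],[[0,0,0],[0,0,0],0.3],[[0,0,0],[0,0,0],0.3],[[0,0,0],[0,0,0],0.3],[[0,0,0],[0,0,0],0.3],[[0,0,0],[0,0,0],0.3],[[0,0,0],[0,0,0],0.3],[[0,0,0],[0,0,0],0.3]])

```text
clock: 17.15
tcp_pos: [0.4941, 0.2132, 0.5396]
tcp_rot: [-0.0, 0.658, 0.753, -0.0]
ft_force: [0.7, -0.1, 1.3]
gripper_width: 0.353
gripper_force: 0.0
```

>>> drive_tool(steps=[[[0,0,0],[0,0,0],0.3],[[0,0,0],[0,0,0],0.3],[[0,0,0],[0,0,0],0.3],[[0,0,0],[0,0,0],0.3],[[0,0,0],[0,0,0],0.3],[[0,0,0],[0,0,0],0.3],[[0,0,0],[0,0,0],0.3],[[0,0,0],[0,0,0],0.3],[[0,0,0],[0,0,0],0.3],[[0,0,0],[0,0,0],0.3]])

```text
clock: 17.98
tcp_pos: [0.4941, 0.2132, 0.5397]
tcp_rot: [0.0, 0.658, 0.753, 0.0]
ft_force: [0.5, -0.1, 0.4]
gripper_width: 0.347
gripper_force: 0.0
```

Run:
```python
from h import *
o=env.get_obs();print(o["clock"],o["tcp_pos"],o["ft_force"])
s=snap("side","side7");t=snap("top","top7")
c=lambda im,x,y,w,h,k:cv2.resize(im[y:y+h,x:x+w],None,fx=k,fy=k,interpolation=cv2.INTER_CUBIC)
cv2.imwrite("pics/c8.png",np.hstack([c(s,220,220,105,115,5),c(t,155,170,50,115,5)])[:,:,::-1])
```

```text
17.9833 [0.49411041 0.21317734 0.53973494] [ 0.48726942 -0.08972191  0.36082685]
```

View pics/c8.png

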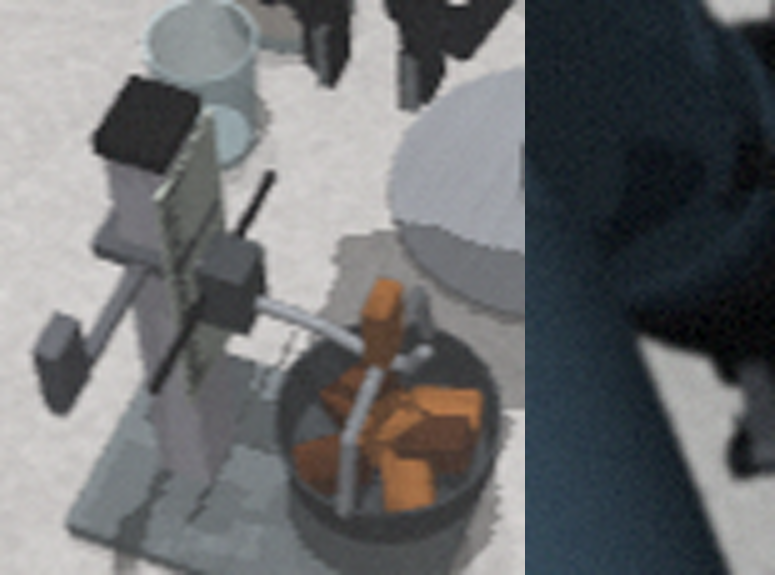

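The basket hangs free on the hook and the pointer is down, with its +y end at crop (155,390). I measure the drop by matching the carriage and pointer between the empty and loaded side pictures.

```bash
cat > drop.py <<'E'
from h import *
sn=np.mean([env.snapshot("side").astype(float) for _ in range(4)],0)
g=lambda im:cv2.cvtColor(im.astype(np.uint8),cv2.COLOR_RGB2GRAY)
k=8; up=lambda a:cv2.resize(a,None,fx=k,fy=k,interpolation=cv2.INTER_CUBIC)
X=np.array([np.cos(.135),np.sin(.135),0]);Y=np.array([-X[1],X[0],0]);O=np.array([.604,.228,0])
cur=g(sn)
for f in("side0","side4"):
    ref=cv2.cvtColor(cv2.imread(f"pics/{f}.png"),6)
    for nm,loc,w in(("ptr+",(-.024,.060),7),("ptr-",(-.024,-.060),6),("block",(-.045,0),9),("tip",(-.132,0),5)):
        P=O+X*loc[0]+Y*loc[1]; z0=.215 if nm=="tip" else .225
        c=proj("side",P+[0,0,z0])[0].round().astype(int)
        d=proj("side",[P+[0,0,z0],P+[0,0,z0-.04]]);d=(d[1]-d[0])/.04
        T=up(ref[c[1]-w:c[1]+w+1,c[0]-w:c[0]+w+1]);S=up(cur[c[1]-w-4:c[1]+w+26,c[0]-w-10:c[0]+w+11])
        M=cv2.matchTemplate(S,T,cv2.TM_CCOEFF_NORMED);_,s,_,l=cv2.minMaxLoc(M)
        sh=np.array(l)/k-[10,4]; drop=sh@d/(d@d)
        print(f,nm,c,"shift",sh,"score %.2f drop mm %.1f  off-axis px %.2f"%(s,1000*drop,np.cross(np.r_[d,0],np.r_[sh,0])[2]/np.linalg.norm(d)))
E
python3 drop.py
```

```text
side0 ptr+ [250 285] shift [-0.125  0.   ] score 0.82 drop mm -0.1  off-axis px 0.12
side0 ptr- [271 247] shift [-0.875 -0.75 ] score 0.84 drop mm -3.3  off-axis px 0.80
side0 block [269 268] shift [1.    9.125] score 0.99 drop mm 36.8  off-axis px 0.04
side0 tip [304 281] shift [10.     8.375] score 0.53 drop mm 35.4  off-axis px -9.86
side4 ptr+ [250 285] shift [-0.125  0.   ] score 0.82 drop mm -0.1  off-axis px 0.12
side4 ptr- [271 247] shift [-0.875 -0.75 ] score 0.84 drop mm -3.3  off-axis px 0.80
side4 block [269 268] shift [1.    9.125] score 0.99 drop mm 36.8  off-axis px 0.04
side4 tip [304 281] shift [ 1.25  -0.125] score 0.46 drop mm -0.4  off-axis px -1.25
```

>>> drive_tool(steps=[[[-1.2,-2.1,0],[0,0,0],1],[[-1.2,-2.1,0],[0,0,0],1],[[-1.2,-2.1,0],[0,0,0],1],[[-1.2,-2.1,0],[0,0,0],1],[[-1.2,-2.1,0],[0,0,0],1],[[-1.2,-2.1,0],[0,0,0],1],[[-1.2,-2.1,0],[0,0,0],1],[[-1,-1.6,-2],[0,0,0],1],[[0,0,-4],[0,0,0],1],[[0,0,-4],[0,0,0],1]])

```text
clock: 19.12
tcp_pos: [0.4002, 0.0493, 0.4402]
tcp_rot: [0.002, 0.659, 0.752, 0.002]
ft_force: [0.6, 0.4, -0.5]
gripper_width: 0.002
gripper_force: 0.0
```

>>> drive_tool(steps=[[[0,0,-4],[0,0,0],1],[[0,0,-4],[0,0,0],1],[[0,0,-4],[0,0,0],1],[[0,0,-4],[0,0,0],1],[[0,0,-4],[0,0,0],1],[[0,0,-3],[0,0,0],1],[[0,0,-1.5],[0,0,0],1],[[0,0,-0.5],[0,0,0],1],[[0,0,0],[0,0,0],1],[[0,0,0],[0,0,0],1]])

```text
clock: 19.95
tcp_pos: [0.4007, 0.0502, 0.1905]
tcp_rot: [0.0, 0.658, 0.753, 0.0]
ft_force: [0.4, 0.1, -0.4]
gripper_width: 0.001
gripper_force: 0.0
```

```bash
python3 drop.py | grep block
python3 - <<'E'
from h import *
o=env.get_obs();print(o["clock"],o["tcp_pos"],o["ft_force"])
t=np.mean([env.snapshot("top").astype(float) for _ in range(4)],0)
cv2.imwrite("pics/topavg.png",t[:,:,::-1])
s=np.mean([env.snapshot("side").astype(float) for _ in range(4)],0)
cv2.imwrite("pics/sideavg.png",s[:,:,::-1])
# pointer dark comps in the top view, before and now
for f in("top0","topavg","side0","sideavg"):
    im=cv2.imread(f"pics/{f}.png"); x0,y0,w,h=(150,185,130,40) if f[0]=="t" else (225,230,70,90)
    m=(im[y0:y0+h,x0:x0+w].max(2)<55).astype(np.uint8)
    n,l,st,c=cv2.connectedComponentsWithStats(m,connectivity=8)
    for i in range(1,n):
        if st[i,4]>12:
            v,u=np.nonzero(l==i); a,b=u.argmin(),u.argmax()
            print(f,st[i,4],"L",(u[a]+x0,v[u==u[a]].mean()+y0),"R",(u[b]+x0,v[u==u[b]].mean()+y0),"vmin,max",v.min()+y0,v.max()+y0)
E
```

```text
side0 block [269 268] shift [1.    9.125] score 0.99 drop mm 36.8  off-axis px 0.04
side4 block [269 268] shift [1.    9.125] score 0.99 drop mm 36.8  off-axis px 0.04
20.15 [0.40119854 0.05014739 0.19106286] [0.04987333 0.15764072 0.51645042]
top0 69 L (np.int64(207), np.float64(186.0)) R (np.int64(229), np.float64(185.0)) vmin,max 185 188
top0 582 L (np.int64(193), np.float64(204.5)) R (np.int64(261), np.float64(194.5)) vmin,max 185 216
top0 91 L (np.int64(166), np.float64(195.0)) R (np.int64(184), np.float64(195.0)) vmin,max 189 198
topavg 68 L (np.int64(207), np.float64(186.0)) R (np.int64(229), np.float64(185.0)) vmin,max 185 188
topavg 78 L (np.int64(167), np.float64(195.0)) R (np.int64(183), np.float64(195.0)) vmin,max 190 198
topavg 387 L (np.int64(208), np.float64(193.0)) R (np.int64(263), np.float64(199.0)) vmin,max 192 217
side0 262 L (np.int64(239), np.float64(248.0)) R (np.int64(259), np.float64(240.0)) vmin,max 235 254
side0 16 L (np.int64(266), np.float64(257.0)) R (np.int64(273), np.float64(245.0)) vmin,max 245 257
side0 48 L (np.int64(249), np.float64(287.5)) R (np.int64(260), np.float64(271.5)) vmin,max 269 288
sideavg 254 L (np.int64(239), np.float64(248.0)) R (np.int64(259), np.float64(240.5)) vmin,max 236 254
sideavg 31 L (np.int64(250), np.float64(297.0)) R (np.int64(261), np.float64(280.0)) vmin,max 279 297[ WARN:0@2.537] global loadsave.cpp:1063 imwrite_ Unsupported depth image for selected encoder is fallbacked to CV_8U.
```

>>> drive_tool(steps=[[[0,0,-0.7],[0,0,0],1],[[0,0,-0.5],[0,0,0],1],[[0,0,-0.2],[0,0,0],1],[[0,0,-0.1],[0,0,0],1],[[0,0,0],[0,0,0],1]])

```text
clock: 20.97
tcp_pos: [0.3998, 0.0502, 0.1742]
tcp_rot: [-0.0, 0.658, 0.753, -0.0]
ft_force: [0.1, 0.6, 1.2]
gripper_width: -0.002
gripper_force: 0.0
```

>>> drive_tool(steps=[[[0,0,-0.1],[0,0,0],1],[[0,0,-0.1],[0,0,0],1],[[0,0,0],[0,0,0],1]])

```text
clock: 21.22
tcp_pos: [0.4002, 0.0502, 0.1734]
tcp_rot: [0.0, 0.658, 0.753, 0.0]
ft_force: [-2.7, 0.1, 9.2]
gripper_width: 0.002
gripper_force: 4.7
```

>>> drive_tool(steps=[[[0,0,-0.1],[0,0,0],1],[[0,0,-0.1],[0,0,0],1],[[0,0,0],[0,0,0],1]])

```text
clock: 21.47
tcp_pos: [0.4001, 0.0502, 0.1733]
tcp_rot: [0.0, 0.658, 0.753, 0.0]
ft_force: [-10.3, 0.3, 37.5]
gripper_width: -0.002
gripper_force: 18.5
```

>>> drive_tool(steps=[[[0,0,2],[0,0,0],1],[[0,0,4],[0,0,0],1],[[0,0,4],[0,0,0],1],[[0,0,4],[0,0,0],1],[[0,0,4],[0,0,0],1],[[0,0,4],[0,0,0],1],[[0,0,4],[0,0,0],1],[[0,0,4],[0,0,0],1],[[0,0,4],[0,0,0],1],[[0,0,0],[0,0,0],1]])

```text
clock: 22.3
tcp_pos: [0.401, 0.0502, 0.5185]
tcp_rot: [0.005, 0.658, 0.753, 0.004]
ft_force: [0.7, -0.3, 0.3]
gripper_width: -0.001
gripper_force: 0.0
```

>>> drive_tool(steps=[[[1.9,2.7,0],[0,0,0],1],[[1.9,2.7,0],[0,0,0],1],[[1.9,2.7,0],[0,0,0],1],[[1.9,2.7,0],[0,0,0],1],[[1.9,2.7,0],[0,0,0],1],[[1.9,2.7,0],[0,0,0],1],[[1.9,2.7,0],[0,0,0],1],[[1.9,2.7,0],[0,0,0],1],[[1.9,2.7,0],[0,0,0],1],[[1.9,2.8,0],[0,0,0],1]])

```text
clock: 23.13
tcp_pos: [0.5906, 0.3225, 0.5106]
tcp_rot: [0.0, 0.658, 0.753, 0.0]
ft_force: [1.6, -0.1, 0.5]
gripper_width: -0.0
gripper_force: 0.0
```

>>> drive_tool(steps=[[[0,0,0],[0,0,0],1],[[0,0,0],[0,0,0],1]])

```text
clock: 23.3
tcp_pos: [0.5917, 0.323, 0.5072]
tcp_rot: [-0.001, 0.657, 0.754, -0.002]
ft_force: [0.1, -0.5, 0.3]
gripper_width: 0.003
gripper_force: 0.0
```

>>> drive_tool(steps=[[[0,0,-2],[0,0,0],1],[[0,0,-2],[0,0,0],1],[[0,0,-1.5],[0,0,0],1],[[0,0,-0.7],[0,0,0],1],[[0,0,0],[0,0,0],1],[[0,0,0],[0,0,0],1]])

```text
clock: 23.8
tcp_pos: [0.5894, 0.3204, 0.4499]
tcp_rot: [0.0, 0.658, 0.753, 0.0]
ft_force: [0.6, -0.1, 0.3]
gripper_width: -0.002
gripper_force: 0.0
```

>>> drive_tool(steps=[[[0,0,-0.3],[0,0,0],1],[[0,0,-0.3],[0,0,0],1],[[0,0,0],[0,0,0],1]])

```text
clock: 24.05
tcp_pos: [0.5902, 0.3211, 0.4431]
tcp_rot: [0.0, 0.658, 0.753, 0.0]
ft_force: [0.6, 0.6, 0.5]
gripper_width: -0.0
gripper_force: 0.0
```

>>> drive_tool(steps=[[[0,0,-0.3],[0,0,0],1],[[0,0,-0.3],[0,0,0],1],[[0,0,0],[0,0,0],1]])

```text
clock: 24.3
tcp_pos: [0.5903, 0.3213, 0.4362]
tcp_rot: [-0.0, 0.658, 0.753, -0.0]
ft_force: [0.3, -0.8, 0.2]
gripper_width: 0.002
gripper_force: 0.0
```

>>> drive_tool(steps=[[[0,0,-0.3],[0,0,0],1],[[0,0,-0.3],[0,0,0],1],[[0,0,0],[0,0,0],1]])

```text
clock: 24.55
tcp_pos: [0.5902, 0.3212, 0.4303]
tcp_rot: [0.0, 0.658, 0.753, 0.0]
ft_force: [-0.3, 0.6, 0.9]
gripper_width: 0.004
gripper_force: 0.0
```

>>> drive_tool(steps=[[[0,0,-0.3],[0,0,0],1],[[0,0,-0.3],[0,0,0],1],[[0,0,0],[0,0,0],1]])

```text
clock: 24.8
tcp_pos: [0.5902, 0.3212, 0.4241]
tcp_rot: [-0.0, 0.658, 0.753, -0.0]
ft_force: [0.1, 0.1, 1.0]
gripper_width: -0.002
gripper_force: 0.0
```

>>> drive_tool(steps=[[[0,0,-0.3],[0,0,0],1],[[0,0,-0.3],[0,0,0],1],[[0,0,0],[0,0,0],1]])

```text
clock: 25.05
tcp_pos: [0.5901, 0.3212, 0.418]
tcp_rot: [-0.0, 0.658, 0.753, -0.0]
ft_force: [-0.0, 0.2, 0.3]
gripper_width: 0.002
gripper_force: 0.0
```

Run:
```python
from h import *
X=np.array([np.cos(.135),np.sin(.135),0]);Y=np.array([-X[1],X[0],0]);O=np.array([.604,.228,0])
s=cv2.imread("pics/sideavg.png");t=cv2.imread("pics/topavg.png")
for nm,im,(x0,y0,w,h) in(("side",s,(215,270,35,45)),("top",t,(150,175,45,40))):
    g=im[y0:y0+h,x0:x0+w].max(2)
    m=(g<110).astype(np.uint8) if nm=="side" else (g<75).astype(np.uint8)
    n,l,st,c=cv2.connectedComponentsWithStats(m)
    for i in range(1,n):
        if st[i,4]>30: print(nm,st[i]+[x0,y0,0,0,0],c[i]+[x0,y0])
    if nm=="side": print(g[8:36,5:26])
for line in(.13,.15,.17,.18,.19,.2,.21):
    P=[O+.098*Y+a*X+b*Y+[0,0,line+z] for a in(-.007,.007) for b in(-.012,.012) for z in(-.003,.045)]
    for n in("side","top"):
        q=proj(n,P); print(line,n,"u %.1f-%.1f v %.1f-%.1f"%(q[:,0].min(),q[:,0].max(),q[:,1].min(),q[:,1].max()),end="  ")
    print()
```

```text
side [227 270  23  33 178] [236.83707865 287.62921348]
[[219 217 209 206 206 208 210 208 206 209 212 210 208 211 212 211 209 208
  206 212 214]
 [220 215 209 206 208 209 206 203 204 208 213 211 208 210 214 216 213 208
  203 206 211]
 [214 212 210 210 210 206 202 199 204 209 214 213 212 212 214 213 214 212
  210 210 208]
 [208 207 208 209 209 209 205 203 206 209 208 209 213 212 212 212 215 216
  215 209 175]
 [209 206 204 206 206 209 208 208 206 208 180 156 190 208 209 212 214 216
  214 196 154]
 [212 207 206 208 209 210 211 210 209 194 152 121 121 124 156 190 208 213
  211 176 133]
 [211 210 210 210 208 207 211 207 203 171 128 120 122 124 120 124 180 213
  195 153 124]
 [213 208 209 207 205 206 206 206 180 138 123 124 123 124 111 100 168 215
  173 122 123]
 [209 207 205 206 205 204 210 192 150 120 122 124 126 119  95  64 158 188
  144 124 123]
 [211 205 204 200 202 207 210 177 127 126 125 124 121 106  82  66 111 133
  125 124 116]
 [208 206 202 202 207 211 196 155 122 122 125 126 118  94  68  66  82 110
  124 123 104]
 [204 204 202 205 208 208 176 131 124 124 125 122 104  80  67  66 
[... 1343 characters left out ...]
  204 210 213]
 [208 212 210 208 208 208 203 203 206 208 210 208 207 208 208 202 200 202
  204 208 210]]
top [166 189  20  11 112] [175.20535714 194.83928571]
0.13 side u 230.3-242.8 v 302.2-322.9  0.13 top u 176.7-195.0 v 197.8-211.3  
0.15 side u 229.2-241.9 v 297.5-318.7  0.15 top u 173.7-192.5 v 195.4-209.3  
0.17 side u 228.0-240.9 v 292.7-314.2  0.17 top u 170.6-189.9 v 192.8-207.1  
0.18 side u 227.3-240.4 v 290.2-312.0  0.18 top u 169.0-188.5 v 191.5-206.0  
0.19 side u 226.7-239.9 v 287.7-309.7  0.19 top u 167.3-187.2 v 190.2-204.8  
0.2 side u 226.1-239.4 v 285.2-307.3  0.2 top u 165.7-185.8 v 188.8-203.7  
0.21 side u 225.4-238.9 v 282.6-305.0  0.21 top u 164.0-184.3 v 187.4-202.5
```

>>> drive_tool(steps=[[[0,0,-0.3],[0,0,0],1],[[0,0,-0.3],[0,0,0],1],[[0,0,0],[0,0,0],1]])

```text
clock: 25.3
tcp_pos: [0.5901, 0.3212, 0.412]
tcp_rot: [-0.0, 0.658, 0.753, -0.0]
ft_force: [0.5, -0.4, 0.1]
gripper_width: -0.002
gripper_force: 0.0
```

>>> drive_tool(steps=[[[0,0,-0.3],[0,0,0],1],[[0,0,-0.2],[0,0,0],1],[[0,0,0],[0,0,0],1]])

```text
clock: 25.55
tcp_pos: [0.5901, 0.3211, 0.4071]
tcp_rot: [-0.0, 0.658, 0.753, -0.0]
ft_force: [0.4, 0.3, 0.3]
gripper_width: 0.0
gripper_force: 0.0
```

Run:
```python
from h import *
t=cv2.imread("pics/topavg.png").max(2); print(t[186:204,163:190])
print("side topface", [onz("side",(230.8,287.2),z) for z in(.225,.235,.245,.255)])
s=np.mean([env.snapshot("side").astype(float) for _ in range(4)],0).astype(np.uint8)
cv2.imwrite("pics/sidepush.png",s[:,:,::-1]); print(s.max(2)[276:306:1,222:242])
```

```text
[[158 152 149 149 153 152 148 142 136 136 133 134 142 154 162 162 160 160
  163 165 163 162 159 156 154 156 158]
 [154 144 134 130 130 127 121 112 106 107 104  98 111 133 152 158 160 162
  163 163 162 162 158 157 158 162 160]
 [139 122 109 105 105 102  94  92  90  88  86  75  75  96 127 148 158 159
  162 163 165 162 160 158 162 164 163]
 [122  98  92  90  90  88  90  87  89  88  86  72  57  68  95 128 147 156
  159 161 163 162 161 163 163 161 161]
 [116  97  89  88  91  93  93  95  92  95  89  76  58  43  62  94 125 143
  152 159 160 159 162 162 161 160 158]
 [115  97  92  92  93  92  94  94  92  95  92  80  59  39  40  56  86 115
  137 153 155 152 153 152 153 146 140]
 [119  99  91  89  89  92  91  87  86  86  84  71  53  35  26  34  53  79
  116 135 138 133 129 130 128 124 118]
 [125  99  86  80  80  80  77  74  68  64  60  52  42  32  29  30  33  50
   80 100 103 100 101 106 101 101  99]
 [131  99  76  66  60  58  56  48  49  42  41  38  34  30  31  28  27  32
   51  63  67  70  80  90  92  94  90]
 [144 117  90  65  48  42  36  35  33  30  31  32  32  31  28  32  28  28
   38  45
[... 2976 characters left out ...]
  70  81
   79  85]
 [220 217 216 217 217 190 128  98  91  95  96  74  67  65  66  64  72  78
   76 107]
 [220 218 219 219 219 217 172  79  78  87  92  81  67  66  64  65  67  70
   96 135]
 [218 212 217 220 220 219 184 101  77  77  77  73  68  67  66  65  64  81
  125 150]
 [217 219 219 221 221 220 194 118  76  79  77  74  70  68  66  65  66 103
  141 152]
 [218 219 219 220 221 221 201 132  75  75  78  76  73  69  67  64  66 104
  145 154]
 [219 219 219 217 218 221 225 184  80  78  77  76  75  69  69  66  78 127
  157 157]
 [219 219 220 219 218 219 221 188 100  77  78  75  72  67  67  66 104 145
  159 157]
 [224 221 222 220 217 218 220 194 120  74  74  78  76  71  68  83 129 154
  154 156]]
```

The paddle has moved: its front-left corner went from about (227,290.5) to (228,297.5) in the side picture. I rise and measure the shift.

>>> drive_tool(steps=[[[0,0,2],[0,0,0],1],[[0,0,4],[0,0,0],1],[[0,0,4],[0,0,0],1],[[0,0,4],[0,0,0],1],[[-1.5,-3,0],[0,0,0],1],[[-1.5,-3,0],[0,0,0],1],[[-1.5,-3,0],[0,0,0],1],[[-1.5,-3,0],[0,0,0],1],[[-1.5,-3,0],[0,0,0],1],[[-1.5,-3,0],[0,0,0],1]])

```text
clock: 26.58
tcp_pos: [0.5009, 0.1415, 0.5383]
tcp_rot: [0.0, 0.658, 0.753, 0.0]
ft_force: [0.1, -0.8, -0.2]
gripper_width: 0.001
gripper_force: 0.0
```

>>> drive_tool(steps=[[[0,-3,0],[0,0,0],1],[[0,-3,0],[0,0,0],1],[[0,0,0],[0,0,0],1],[[0,0,0],[0,0,0],1]])

```text
clock: 26.92
tcp_pos: [0.5017, 0.0815, 0.5386]
tcp_rot: [0.0, 0.659, 0.752, 0.0]
ft_force: [-0.9, 0.1, 0.1]
gripper_width: -0.003
gripper_force: 0.0
```

```bash
python3 - <<'E'
from h import *
o=env.get_obs();print(o["clock"],o["tcp_pos"])
print("initial paddle top",tri("top",(168.7,190.5),"side",(230.8,287.2)))
k=8; up=lambda a:cv2.resize(a,None,fx=k,fy=k,interpolation=cv2.INTER_CUBIC)
for n in("side","top"):
    a=np.mean([env.snapshot(n).astype(float) for _ in range(4)],0).astype(np.uint8)
    cv2.imwrite(f"pics/{n}m.png",a[:,:,::-1]); cur=cv2.cvtColor(a,cv2.COLOR_RGB2GRAY)
    ref=cv2.cvtColor(cv2.imread(f"pics/{n}avg.png"),6)
    c=(231,292) if n=="side" else (173,194); w=8 if n=="side" else 9
    P=np.array([.594,.322,.24]);d=proj(n,[P,P-[0,0,.03]]);d=(d[1]-d[0])/.03
    M=cv2.matchTemplate(up(cur[c[1]-w-5:c[1]+w+20,c[0]-w-10:c[0]+w+11]),up(ref[c[1]-w:c[1]+w+1,c[0]-w:c[0]+w+1]),cv2.TM_CCOEFF_NORMED)
    _,s,_,l=cv2.minMaxLoc(M); sh=np.array(l)/k-[10,5];print(n,sh,s,"drop",1000*sh@d/(d@d),"px/mm",np.linalg.norm(d)/1000)
E
python3 drop.py|grep "side0 block"
```

```text
26.9167 [0.50165857 0.08148423 0.53856696]
initial paddle top (array([0.59087123, 0.32647255, 0.26002411]), np.float64(0.002820902020826216))
side [1.75  7.125] 0.9903339147567749 drop 28.892195565318467 px/mm 0.2539234890461671
top [4.    3.625] 0.714564323425293 drop 26.70926821098153 px/mm 0.2019777909315181
side0 block [269 268] shift [1.    9.125] score 0.99 drop mm 36.8  off-axis px 0.04
```

Run:
```python
from h import *
k=8; up=lambda a:cv2.resize(a,None,fx=k,fy=k,interpolation=cv2.INTER_CUBIC)
X=np.array([np.cos(.135),np.sin(.135),0]);Y=np.array([-X[1],X[0],0]);O=np.array([.604,.228,0])
for n,r0 in(("side","side0"),("side","side4"),("top","top0"),("top","top4")):
    ref=cv2.cvtColor(cv2.imread(f"pics/{r0}.png"),6);cur=cv2.cvtColor(cv2.imread(f"pics/{n}m.png"),6)
    for nm,x,y,w in(("block",-.045,0,8),("ptr+",-.024,.064,5),("ptr+b",-.024,.064,7),("ptr-",-.024,-.064,5)):
        P=O+X*x+Y*y+[0,0,.225];q=proj(n,[P,P-[0,0,.037]]);d=(q[1]-q[0])/.037;c=q[0].round().astype(int)
        e=c+(q[1]-q[0]).round().astype(int)
        T=ref[c[1]-w:c[1]+w+1,c[0]-w:c[0]+w+1];S=cur[e[1]-w-3:e[1]+w+4,e[0]-w-3:e[0]+w+4]
        M=cv2.matchTemplate(up(S),up(T),cv2.TM_CCOEFF_NORMED);_,s,_,l=cv2.minMaxLoc(M)
        sh=np.array(l)/k-3+e-c;print(r0,nm,sh,"%.2f drop %.1f"%(s,1000*sh@d/(d@d)))
```

```text
side0 block [1.    9.125] 0.99 drop 36.7
side0 ptr+ [1.375 8.5  ] 0.90 drop 34.9
side0 ptr+b [1.375 7.75 ] 0.89 drop 31.9
side0 ptr- [1.125 9.75 ] 0.85 drop 38.4
side4 block [1.    9.125] 0.99 drop 36.7
side4 ptr+ [1.375 8.5  ] 0.91 drop 34.9
side4 ptr+b [1.375 7.875] 0.89 drop 32.4
side4 ptr- [1.125 9.75 ] 0.86 drop 38.4
top0 block [3.25 1.  ] -0.12 drop 19.6
top0 ptr+ [8. 7.] 0.08 drop 60.3
top0 ptr+b [8.    6.125] 0.08 drop 57.1
top0 ptr- [1.375 4.75 ] -0.09 drop 33.9
top4 block [3.375 1.   ] -0.13 drop 20.2
top4 ptr+ [8. 7.] 0.08 drop 60.3
top4 ptr+b [8.    6.125] 0.07 drop 57.1
top4 ptr- [1.75 4.5 ] -0.09 drop 33.6
```

Pointer drop is 36.7 mm, so the pointer is at about 0.188 m. The marker is at 0.187 to 0.1886 m, level within about 1 mm. Now the lid.

>>> drive_tool(steps=[[[0.7,-3.5,0],[0,0,0],-1],[[0.7,-3.5,-1],[0,0,0],-1],[[0.7,-3.6,-3],[0,0,0],-1],[[0,0,-4],[0,0,0],-1],[[0,0,-4],[0,0,0],-1],[[0,0,-4],[0,0,0],-1],[[0,0,-4],[0,0,0],-1],[[0,0,-4],[0,0,0],-1],[[0,0,-3],[0,0,0],-1],[[0,0,-1],[0,0,0],-1]], grip_force=40)

```text
clock: 28.35
tcp_pos: [0.5194, -0.0186, 0.2571]
tcp_rot: [-0.004, 0.658, 0.753, -0.002]
ft_force: [-0.8, 0.1, 0.2]
gripper_width: 1.003
gripper_force: 0.0
```

>>> drive_tool(steps=[[[0,0,0],[0,0,0],-1],[[0,0,0],[0,0,0],-1]])

```text
clock: 28.52
tcp_pos: [0.5224, -0.019, 0.2628]
tcp_rot: [0.0, 0.658, 0.753, 0.0]
ft_force: [0.4, -0.4, 0.2]
gripper_width: 0.996
gripper_force: 0.0
```

>>> drive_tool(steps=[[[0,-0.5,0],[0,0,0],-1],[[0,0,-2],[0,0,0],-1],[[0,0,-2],[0,0,0],-1],[[0,0,-1.7],[0,0,0],-1],[[0,0,-0.9],[0,0,0],-1],[[0,0,0],[0,0,0],-1],[[0,0,0],[0,0,0],0.3],[[0,0,0],[0,0,0],1],[[0,0,0],[0,0,0],1],[[0,0,0],[0,0,0],1]])

```text
clock: 29.35
tcp_pos: [0.5227, -0.0241, 0.1971]
tcp_rot: [0.001, 0.658, 0.753, 0.001]
ft_force: [0.1, -0.0, -0.2]
gripper_width: 0.452
gripper_force: 0.0
```

>>> drive_tool(steps=[[[0,0,0],[0,0,0],1],[[0,0,0],[0,0,0],1],[[0,0,0],[0,0,0],1]])

```text
clock: 29.6
tcp_pos: [0.5227, -0.024, 0.1971]
tcp_rot: [0.001, 0.658, 0.753, 0.001]
ft_force: [-0.4, 0.7, 5.9]
gripper_width: 0.339
gripper_force: 39.3
```

>>> drive_tool(steps=[[[0,0,1.5],[0,0,0],1],[[0,0,3],[0,0,0],1],[[0,0,3],[0,0,0],1],[[0,0,3],[0,0,0],1],[[0,0,3],[0,0,0],1],[[0,0,3],[0,0,0],1],[[0,0,3],[0,0,0],1],[[0,0,2],[0,0,0],1],[[0,0,0.5],[0,0,0],1],[[0,0,0],[0,0,0],1]])

```text
clock: 30.43
tcp_pos: [0.5223, -0.024, 0.4169]
tcp_rot: [0.001, 0.658, 0.753, 0.001]
ft_force: [-0.9, -0.8, -3.5]
gripper_width: 0.336
gripper_force: 40.4
```

>>> drive_tool(steps=[[[0.5,-2.4,0],[0,0,0],1],[[0.5,-2.4,0],[0,0,0],1],[[0.5,-2.4,0],[0,0,0],1],[[0.5,-2.4,0],[0,0,0],1],[[0.5,-2.4,0],[0,0,0],1],[[0.5,-2.4,0],[0,0,0],1],[[0.5,-2.4,0],[0,0,0],1],[[0.5,-2.4,0],[0,0,0],1],[[0.6,-2.4,0],[0,0,0],1],[[0.6,-2.4,0],[0,0,0],1]])

```text
clock: 31.27
tcp_pos: [0.5736, -0.2649, 0.4126]
tcp_rot: [-0.003, 0.658, 0.753, -0.0]
ft_force: [1.2, -0.0, -2.7]
gripper_width: 0.335
gripper_force: 40.2
```

>>> drive_tool(steps=[[[0,0,0],[0,0,0],1],[[0,0,0],[0,0,0],1]])

```text
clock: 31.43
tcp_pos: [0.5736, -0.265, 0.4124]
tcp_rot: [-0.003, 0.659, 0.753, -0.0]
ft_force: [-0.6, 0.1, -3.1]
gripper_width: 0.334
gripper_force: 40.3
```

>>> drive_tool(steps=[[[0.2,0.1,-1],[0,0,0],1],[[0,0,-1.5],[0,0,0],1],[[0,0,-1],[0,0,0],1],[[0,0,-0.6],[0,0,0],1],[[0,0,-0.5],[0,0,0],1],[[0,0,-0.4],[0,0,0],1],[[0,0,0],[0,0,0],1],[[0,0,0],[0,0,0],1]])

```text
clock: 32.1
tcp_pos: [0.576, -0.2628, 0.3662]
tcp_rot: [0.0, 0.658, 0.753, 0.0]
ft_force: [0.5, 0.2, -2.9]
gripper_width: 0.332
gripper_force: 40.4
```

>>> drive_tool(steps=[[[0,0,-0.2],[0,0,0],1],[[0,0,0],[0,0,0],1]])

```text
clock: 32.27
tcp_pos: [0.5761, -0.2631, 0.3643]
tcp_rot: [0.0, 0.658, 0.753, 0.0]
ft_force: [0.0, -1.3, -2.6]
gripper_width: 0.338
gripper_force: 40.4
```

>>> drive_tool(steps=[[[0,0,-0.2],[0,0,0],1],[[0,0,-0.1],[0,0,0],1],[[0,0,0],[0,0,0],1]])

```text
clock: 32.52
tcp_pos: [0.5759, -0.263, 0.3607]
tcp_rot: [-0.0, 0.658, 0.753, 0.0]
ft_force: [0.5, 0.8, -2.7]
gripper_width: 0.338
gripper_force: 40.4
```

>>> drive_tool(steps=[[[0,0,-0.1],[0,0,0],1],[[0,0,0],[0,0,0],1]])

```text
clock: 32.68
tcp_pos: [0.5759, -0.263, 0.3602]
tcp_rot: [0.0, 0.658, 0.753, 0.0]
ft_force: [-0.4, 0.6, -2.9]
gripper_width: 0.338
gripper_force: 40.4
```

>>> drive_tool(steps=[[[0,0,-0.1],[0,0,0],1],[[0,0,0],[0,0,0],1]])

```text
clock: 32.85
tcp_pos: [0.5759, -0.2629, 0.3601]
tcp_rot: [0.001, 0.658, 0.753, 0.0]
ft_force: [-3.5, 0.1, 4.6]
gripper_width: 0.335
gripper_force: 40.9
```

>>> drive_tool(steps=[[[0,0,-0.1],[0,0,0],1],[[0,0,0],[0,0,0],1]])

```text
clock: 33.02
tcp_pos: [0.5758, -0.2629, 0.3601]
tcp_rot: [0.001, 0.658, 0.753, 0.0]
ft_force: [-4.4, 1.2, 7.8]
gripper_width: 0.335
gripper_force: 41.4
```

Seated at the predicted height (0.360). I release, rise and step aside to check.

>>> drive_tool(steps=[[[0,0,0.1],[0,0,0],0.3],[[0,0,0],[0,0,0],-0.5],[[0,0,0],[0,0,0],-1],[[0,0,0],[0,0,0],-1],[[0,0,1],[0,0,0],-1],[[0,0,3],[0,0,0],-1],[[0,0,3],[0,0,0],-1],[[0,0,3],[0,0,0],-1],[[-2,-2,0],[0,0,0],-1],[[-3,-3,0],[0,0,0],-1]])

```text
clock: 33.85
tcp_pos: [0.5285, -0.3114, 0.4623]
tcp_rot: [0.004, 0.656, 0.755, 0.001]
ft_force: [-0.0, -1.6, -0.1]
gripper_width: 1.002
gripper_force: 0.0
```

>>> drive_tool(steps=[[[-3,-3,0],[0,0,0],-1],[[-3,-3,0],[0,0,0],-1],[[-2.5,-2.5,0],[0,0,0],-1],[[-2.5,-2.5,0],[0,0,0],-1],[[-2,-2,0],[0,0,0],-1],[[0,0,0],[0,0,0],-1]])

```text
clock: 34.35
tcp_pos: [0.3941, -0.4448, 0.4595]
tcp_rot: [0.0, 0.66, 0.751, -0.001]
ft_force: [-0.1, 0.6, 0.7]
gripper_width: 1.003
gripper_force: 0.0
```

Run:
```python
from h import *
o=env.get_obs();print(o["clock"],o["tcp_pos"],o["gripper_width"])
t=snap("top","topf");s=snap("side","sidef")
for n,im,(x,y,w,h) in(("top",t,(455,185,40,34)),("side",s,(335,140,34,34))):
    m=(im[y:y+h,x:x+w].max(2)<60).astype(np.uint8);_,l,st,c=cv2.connectedComponentsWithStats(m)
    i=1+st[1:,4].argmax();print(n,c[i]+[x,y],st[i,4],onz(n,c[i]+[x,y],.2))
r=cv2.cvtColor(cv2.imread("pics/top0.png"),6);c=cv2.cvtColor(t,7)
for nm,(x,y,w,h) in {"beakerjar":(305,120,95,65),"lid":(420,155,105,105)}.items():
    print(nm,"mean abs diff vs start",cv2.absdiff(r[y:y+h,x:x+w],c[y:y+h,x:x+w]).mean())
# pointer against marker in the top view now that the arm is away
k=8; up=lambda a:cv2.resize(a,None,fx=k,fy=k,interpolation=cv2.INTER_CUBIC)
X=np.array([np.cos(.135),np.sin(.135),0]);Y=np.array([-X[1],X[0],0]);O=np.array([.604,.228,0])
for n,im,r0 in(("top",t,"top0"),("side",s,"side0")):
    ref=cv2.cvtColor(cv2.imread(f"pics/{r0}.png"),6);cur=cv2.cvtColor(im,7)
    for nm,P,dz,w in(("block",O-.045*X+[0,0,.225],.037,8),("ptr+",O-.024*X+.064*Y+[0,0,.225],.037,6),("paddle",np.array([.592,.324,.24]),.027,8)):
        q=proj(n,[P,P-[0,0,dz]]);d=(q[1]-q[0])/dz;a=q[0].round().astype(int);e=a+(q[1]-q[0]).round().astype(int)
        M=cv2.matchTemplate(up(cur[e[1]-w-3:e[1]+w+4,e[0]-w-3:e[0]+w+4]),up(ref[a[1]-w:a[1]+w+1,a[0]-w:a[0]+w+1]),cv2.TM_CCOEFF_NORMED)
        _,sc,_,l=cv2.minMaxLoc(M);sh=np.array(l)/k-3+e-a;print(n,nm,"%.2f drop %.1f"%(sc,1000*sh@d/(d@d)))
```

```text
34.35 [ 0.3941385  -0.44483063  0.45951628] 1.0031780350423067
top [474.57819905 201.55924171] 211 [ 0.5755544  -0.26333618  0.2       ]
side [351.45054945 157.02197802] 91 [ 0.57229214 -0.25869205  0.2       ]
beakerjar mean abs diff vs start 5.153846153846154
lid mean abs diff vs start 5.585124716553288
top block 0.93 drop 37.5
top ptr+ 0.97 drop 38.3
top paddle 0.99 drop 28.9
side block 0.99 drop 37.2
side ptr+ 0.89 drop 32.9
side paddle 0.99 drop 29.2
```

```bash
python3 -c "
from cell import env
print(env.job_done())"
```

```text
the job is handed in; nothing more can be done
None
```

I handed the job in at about 34 s of the 72 s allowed: the basket hangs settled on the scale hook, the marker is level with the pointer to about 1–2 mm (the measurement error), and the lid is back on the empty pot. The beaker and jar look unmoved in the final top picture.

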